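# Date-stamp the boxed part and ease the press arm back up

### The arm

A 6-joint arm with a two-finger parallel gripper is mounted at the origin on the work surface. World frame = base frame: x ahead of the robot, y to its left, z up, the work surface at z = 0. Lengths are in mm, angles in rad, forces in N, time in s.
With the tool pointing down it reaches from about 350 to 925 mm from the base axis. Payload 6.4 kg.
Tool frame: the origin (TCP) lies midway between the tips of the shut fingers; the grasp point (between the pads) lies 19 mm behind it (grip_point_offset is the distance from the TCP to the grasp point, in mm); z points along the fingers, y is the direction in which the jaws open and shut (so a half turn about z gives the same grasp; the last joint's range is limited). The gripper opens to 85 mm and grips with 20 to 120 N. Pads are 22 mm wide; open, the fingers measure 114 mm over their backs; the gripper's body (76 mm by 85 mm) begins 54 mm behind the grasp point. The pads swing forward as they close: fully open they stand 13 mm farther back than shut.
Start: joints at [0.941, 0.245, 1.558, -0, 1.339, -0.174], TCP at [286.117, 583.653, 231.29] pointing down, gripper open.
Joint ranges: [-3.13, 3.13], [-1.02, 2.26], [0.13, 2.54], [-0.95, 4.09], [0.21, 2.88], [-2.74, 2.74]. Speed limits (rad/s): [2.57, 2.57, 3.14, 3.14, 3.14, 3.14].

### API

Orientations are given as a unit quaternion [w, x, y, z].
In Python, from station import * gives the robot as it stands.
- The arm moves only by the tool send_rows, never from a script. Its argument "deltas" is text: rows parted by semicolons, each of 7 numbers parted by spaces: the shift along the tool's x, y, z scaled (see below), then the turn, a rotation vector about the tool's x, y, z scaled (see below), then the opening in per cent of the stroke, from 0 (shut) to 100 (fully open). A call has 1 to 12 rows; each row shifts and turns the commanded pose from where the row before left it, along the tool's axes as they then stand; what a row does not reach is not made up. The controller multiplies each number of a shift by 200 mm and each number of a turn by 60 degrees. A row lasts 1/10 s, in which the tool goes at most 50 mm and 8.59 degrees, less where a joint would pass 70% of its speed; a pose out of reach is approached as far as the arm can. A call with a number of a shift or a turn outside -1 to 1 is refused whole. A call with a gripper value outside its range is refused whole. The fingers move at their own pace and stop on an object; "squeeze" is the grip in N (left out, the last holds). Time passes only in rows, so rows that do not move let the fingers close. It gives the time, the measured TCP pose, the force and the opening at its end, in the units of the state.
- get_obs(): the state, without advancing time (a new reading comes with each control period).
- camera(name): name is "scene" or "top" or "wrist"; returns (picture, depth): 420x560x3 uint8, blue, green, red; 420x560 float32, mm along the optical axis (not along the pixel's ray), 0 where there is no reading.
- camera_params(name): a dict with "fx", "fy", "cx", "cy" (pixels), "D" ([k1, k2, p1, p2, k3] as OpenCV has them; the pictures are not rectified), "R" (3x3) and "t" (3): a world point X has camera coordinates R X + t. Camera axes: x right, y down, z forward; pixel columns grow to the right and rows downward; lengths in mm; the calibration is good to about 2 mm. A picture is of the moment at which its call begins: read the wrist's pose just before it. camera_params takes no time and is no camera call; for the wrist camera it gives the pose at the moment of the call.
- finish_job(): hands the job in, once; it reports no verdict.
The state is a dict: "time": time; "joint_positions": joint angles; "joint_vel": joint speeds; "effort": joint torques, N m; "tool_pos": TCP position; "orientation": TCP orientation; "force": force on the tool from outside, world axes, zero at the start; "torque": the same for the moment, N m; "finger_gap": finger opening in mm.
Only numpy, scipy, OpenCV 4.12 (cv2) and the standard library are available. Lean on these libraries where they do the work, as an engineer would, in place of code of your own. Each camera call takes 0.05 s, during which the arm holds its last target.

### The job

One of the two hand presses on the packing bench has a white box under its stamp: push that press's black handle fully down and hold it down for about a second to stamp the box. Then let the spring raise the arm slowly, over two or three seconds, staying on the handle all the way up so that it never snaps back, and leave the arm fully up with the box still in its place. Leave the empty press alone.

Things in the scene. Friction and masses are not known exactly. Their poses are not given: they have to be found in the camera images.
- lever (a joint): Blue arm, with black handle pad, of the press that has the white box under its stamp (the one to use). Radians: 0 = fully up (start, on a stop), grows as the handle is pushed down, 0.35 = fully down on its stop. The spring lifts the handle with about 4 N when up, 10 N when down, undamped: let go, it snaps up. Press bolted down, hinge at its far end, yawed up to 0.4 rad off world x.
- lever_handle (a point): Centre of the top face of that press's black handle pad (50 mm along the arm, 50 mm across, 20 mm thick); moves with the arm. About 185 mm above the bench when up, 105 mm when down: it goes 80 mm down, drifting under 8 mm sideways; it is 230 mm from the hinge, which is 135 mm up. Nothing lies under the pad; nothing taller is within 60 mm of it.
- box_center (a point): Centre of the white box (90 x 105 x 60 mm, 0.2 to 0.45 kg, loose, a brown tape band round it) that stands on the 15 mm base plate of the press to use, under the stamp, about 130 mm from the handle pad towards the hinge. It must stay there.
- spare_arm (a joint): Arm of the other press, identical but empty; same meaning of the angle, 0 = up. To be left alone.

How it is judged (in metres and radians):
On the way:
1. the handle of the press with the box is pushed down to the bottom (arm angle over 0.30 of 0.35 rad) and held there for half a second (value of joint lever above 0.3 rad), for 0.5 s.
At the end, for the whole second after the job is handed in: The arm of the press with the box is back fully up (angle under 0.03 rad) and at rest, the box is within 20 mm of where it stood, and the empty press's arm is up (angle under 0.03 rad) (value of joint each of lever, spare_arm below 0.03 rad and velocity of joint lever between -0.05 and 0.05 rad/s and distance of box_center from where it was at the start of the episode below 0.02 m); the robot touches nothing.
It fails at once if the arm springs up faster than 0.7 rad/s (about 160 mm/s at the handle) while it is more than 0.03 rad from its upper stop (value of joint lever above 0.03 rad and velocity of joint lever below -0.7 rad/s).
It fails at once if the empty press's arm is pushed down (more than 0.1 rad) (value of joint spare_arm above 0.1 rad).
It fails at once if the box is shoved more than 20 mm (distance of box_center from where it was at the start of the episode above 0.02 m).
It also fails if it takes over 32 s, if anything falls off the work surface, if the arm or the gripper's body presses on something with over 40 N, if the wrist force passes 120 N, or if a joint passes its speed limit or range.

## Working session

There is one attempt and no reset: what is moved stays moved. The work goes in short steps, Python scripts to look and compute and a tool call to move; the robot and the scene stay as the last step left them, time stands still between calls to the robot, and variables do not carry over. Pictures are saved under pics/ and viewed, and the job is handed in when it is done.

Besides the shell and the picture viewer there is one more tool, called after "Call:" by a JSON object that holds its "api" and its "payload". send_rows: Moves the arm, as the interface text tells. Shifts and turns lie within -1 to 1; 1 stands for 200 mm of shift or 60 degrees of turn. Its arguments: {"type":"object","properties":{"deltas":{"type":"string"},"squeeze":{"type":"number"}},"required":["deltas"]}

```bash
mkdir -p pics; ls; python3 - <<'E'
from station import *
import cv2, numpy as np
print(get_obs())
for n in ("scene","top"):
    p,d=camera(n); cv2.imwrite(f"pics/{n}1.png",p); np.save(f"pics/{n}1.npy",d); print(n,camera_params(n), (d>0).mean())
E
```

```text
pics
{'time': 0.0, 'joint_positions': array([ 9.40927678e-01,  2.45839475e-01,  1.55902495e+00, -1.21468234e-05,
        1.33867924e+00, -1.74111958e-01]), 'joint_vel': array([ 7.38062125e-07,  4.67264903e-04, -5.30936967e-04, -8.77419515e-04,
       -1.61842096e-03,  1.62432150e-03]), 'effort': array([ 1.93998071e-04, -4.29503667e+01, -3.26131260e+01, -1.03848445e-04,
        5.36235792e-03, -1.71853124e-06]), 'tool_pos': array([285.76256255, 583.19286331, 230.15818763]), 'orientation': array([-3.76228718e-04,  2.25909755e-01,  9.74147746e-01, -9.00053144e-04]), 'force': array([-0.35174155, -0.07677443, -0.12487773]), 'torque': array([-0.00538565,  0.02269792,  0.01763155]), 'finger_gap': 85.26582377883743}
scene {'fx': 489.20229094104866, 'fy': 489.20229094104866, 'cx': 274.05395665209295, 'cy': 216.3973191623573, 'D': array([-0.06008147,  0.        ,  0.        ,  0.        ,  0.        ]), 'R': array([[-0.81681705,  0.57677459,  0.01187356],
       [ 0.47008995,  0.67738072, -0.56583638],
       [-0.33440296, -0.45660316, -0.82443206]]), 't': array([ 521.87989854, -201.17789516, 1207.02269123])} 0.9959821428571428
top {'fx': 533.3431245362249, 'fy': 533.3431245362249, 'cx': 277.2414985610885, 'cy': 211.35247942747944, 'D': array([-0.0120953,  0.       ,  0.       ,  0.       ,  0.       ]), 'R': array([[ 0.00703691, -0.99984138,  0.01636131],
       [-0.99513227, -0.00861023, -0.0981714 ],
       [ 0.0982967 , -0.01559085, -0.99503502]]), 't': array([ -31.56647724,  632.43450241, 1088.21581233])} 0.996062925170068
```

View pics/scene1.png

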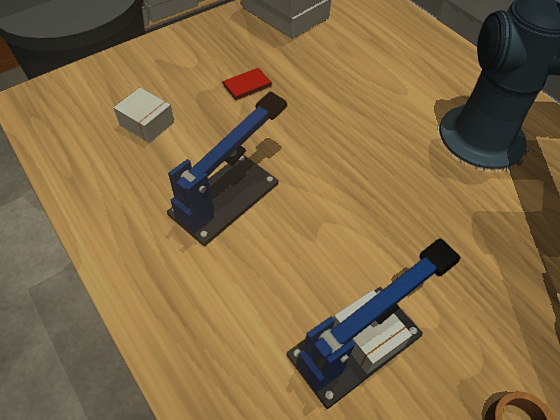

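View pics/top1.png

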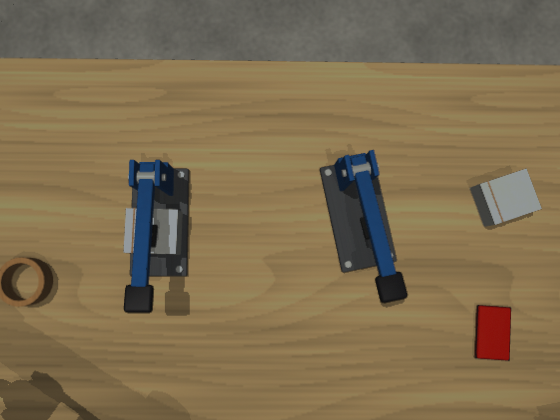

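The top view shows the press with the box on the left, with its black pad at about (139,299). The empty press is on the right, with its pad at (391,287). In the scene view the pad to use is at (438,257). Next I'll measure the pad and arm.

```bash
cat > h.py <<'E'
import numpy as np, cv2
from station import *
def pts(n,p,d,mask):
    c=camera_params(n); K=np.array([[c['fx'],0,c['cx']],[0,c['fy'],c['cy']],[0,0,1]])
    v,u=np.nonzero(mask&(d>0)); uv=np.stack([u,v],1).astype(float)
    n_=cv2.undistortPoints(uv[:,None],K,c['D'])[:,0]
    z=d[v,u][:,None]; X=np.hstack([n_*z,z])
    return (X-c['t'])@c['R'], uv
E
python3 - <<'E'
from h import *
for n,roi in (("top",(110,170,280,320)),("scene",(410,470,230,285))):
    p=cv2.imread(f"pics/{n}1.png"); d=np.load(f"pics/{n}1.npy")
    for col in ("black","blue"):
        b=p.astype(int)
        m=(b.max(2)<60)&((b.max(2)-b.min(2))<25) if col=="black" else (b[:,:,0]>b[:,:,2]+40)
        r=np.zeros(m.shape,bool)
        if col=="black": r[roi[2]:roi[3],roi[0]:roi[1]]=1
        else:
            if n=="top": r[150:300,120:175]=1
            else: r[230:400,290:470]=1
        X,uv=pts(n,p,d,m&r)
        k=(X[:,2]>140)&(X[:,2]<215) if col=="black" else X[:,2]>140
        X=X[k]; print(n,col,len(X),uv[k].mean(0),"mean",X.mean(0),"min",X.min(0),"max",X.max(0))
        if col=="black":
            T=X[X[:,2]>np.percentile(X[:,2],40)-0]
            rect=cv2.minAreaRect(X[:,:2].astype(np.float32)); print(rect, np.percentile(X[:,2],[5,25,50,75,95]))
            # plane fit
            A=np.c_[X[:,:2]-X[:,:2].mean(0),np.ones(len(X))]; print(np.linalg.lstsq(A,X[:,2],rcond=None)[0])
        else:
            q=X[:,:2]-X[:,:2].mean(0); print("dir",np.linalg.svd(q,full_matrices=False)[2][0])
E
```

```text
top black 752 [138.37632979 298.96542553] mean [459.1550982  221.07164027 185.76603513] min [436.09133566 197.38914257 166.96684382] max [492.03534423 247.58751936 194.32933811]
((463.9394226074219, 222.53553771972656), (55.85744094848633, 49.93113708496094), 0.7112922072410583) [180.40475816 183.75042477 186.00521399 188.083581   190.38485994]
[-1.67778944e-01  3.13292691e-02  1.85766035e+02]
top blue 1958 [142.48672114 221.38559755] mean [599.97562946 223.13609496 164.46398349] min [481.58106402 195.24040191 140.31741388] max [714.18080912 252.88701661 187.58227767]
dir [-0.99999546 -0.00301385]
scene black 793 [440.3518285  256.37957125] mean [465.65167715 224.23125443 183.88964828] min [440.53078481 197.15919499 159.04688886] max [520.14503498 246.77379892 190.9075462 ]
((480.19842529296875, 221.80072021484375), (49.4866943359375, 79.62297821044922), 89.47052001953125) [176.06684512 182.29625091 184.63327354 186.66524073 188.86024135]
[-2.32750095e-01 -4.56933441e-02  1.83889648e+02]
scene blue 2578 [371.87858805 308.73002327] mean [609.20494763 223.64083765 162.71489335] min [484.7411079  194.85439348 140.31079417] max [718.36184813 251.868652   184.93532707]
dir [0.99998108 0.00615093]
```

Call:
{"api": "send_rows", "payload": {"deltas": "-0.05 -0.04 0 0 0 0 0; -0.1 -0.078 0 0 0 0 0; -0.1 -0.078 0 0 0 0 0; -0.1 -0.078 0 0 0 0 0; -0.1 -0.078 0 0 0 0 0; -0.1 -0.078 0 0 0 0 0; -0.1 -0.078 0 0 0 0 0; -0.1 -0.078 0 0 0 0 0; -0.1 -0.078 0 0 0 0 0; -0.1 -0.078 0 0 0 0 0; -0.1 -0.078 0 0 0 0 0; -0.1 -0.078 0 0 0 0 0", "squeeze": 40}}

```text
time: 1.3
tool_pos: [413.7, 319.4, 231.0]
orientation: [-0.0, 0.226, 0.974, -0.0]
force: [0.4, 0.3, -0.2]
finger_gap: -0.2
```

Call:
{"api": "send_rows", "payload": {"deltas": "-0.1 -0.078 0 0 0 0 0; -0.1 -0.078 0 0 0 0 0; -0.1 -0.078 0 0 0 0 0; -0.08 -0.06 0 0 0 0 0; -0.05 -0.04 0 0 0 0 0; 0 0 0 0 0 0 0; 0 0 0 0 0 0 0"}}

```text
time: 2.0
tool_pos: [461.1, 223.4, 231.2]
orientation: [-0.0, 0.226, 0.974, 0.0]
force: [0.1, -0.5, -0.3]
finger_gap: 0.5
```

```bash
python3 - <<'E'
from h import *
o=get_obs(); print(o['time'],o['tool_pos'],o['orientation'],o['force'],o['finger_gap'])
for n in ("top","scene"):
    p,d=camera(n); cv2.imwrite(f"pics/{n}2.png",p)
    if n=="scene": a=p
b=cv2.imread("pics/top2.png")
cv2.imwrite("pics/both2.png",np.hstack([b[150:350,60:260],a[150:350,330:530]])[:, :].repeat(2,0).repeat(2,1))
E
```

```text
2.0 [461.1197679 223.357772  231.1721284] [-2.07931507e-04  2.26110288e-01  9.74101681e-01  9.40971170e-05] [ 0.11759443 -0.50681721 -0.2585172 ] 0.5008600209894477
```

View pics/both2.png

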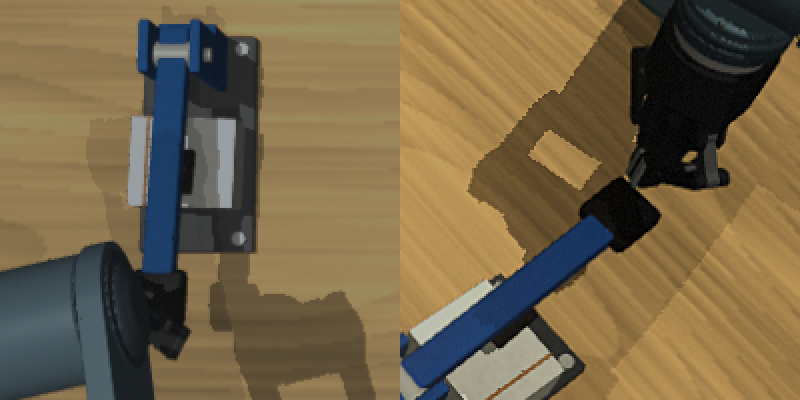

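The shut fingertips are above the pad. The pad shows at crop (165,310) in the top half and (620,215) in the scene half, and the projected TCP matches the tip seen there. Now I'll press down.

Call:
{"api": "send_rows", "payload": {"deltas": "0 0 0.04 0 0 0 0; 0 0 0.05 0 0 0 0; 0 0 0.05 0 0 0 0; 0 0 0.04 0 0 0 0; 0 0 0.02 0 0 0 0; 0 0 0.02 0 0 0 0; 0 0 0.02 0 0 0 0; 0 0 0.02 0 0 0 0; 0 0 0.02 0 0 0 0"}}

```text
time: 3.0
tool_pos: [461.7, 223.5, 176.1]
orientation: [0.0, 0.226, 0.974, 0.0]
force: [-2.5, 0.2, 5.1]
finger_gap: 0.1
```

Call:
{"api": "send_rows", "payload": {"deltas": "0 0 0.03 0 0 0 0; 0 0 0.03 0 0 0 0; 0 0 0.03 0 0 0 0; 0 0 0.03 0 0 0 0; 0 0 0.03 0 0 0 0; 0 0 0.03 0 0 0 0; 0 0 0.03 0 0 0 0; 0 0 0.03 0 0 0 0; 0 0 0.03 0 0 0 0; 0 0 0.03 0 0 0 0"}}

```text
time: 4.0
tool_pos: [461.8, 223.6, 116.4]
orientation: [0.0, 0.226, 0.974, 0.0]
force: [-4.5, -0.5, 9.2]
finger_gap: 0.1
```

Call:
{"api": "send_rows", "payload": {"deltas": "0 0 0.02 0 0 0 0; 0 0 0.015 0 0 0 0; 0 0 0.01 0 0 0 0; 0 0 0.01 0 0 0 0; 0 0 0 0 0 0 0"}}

```text
time: 4.5
tool_pos: [462.9, 223.6, 106.4]
orientation: [0.001, 0.226, 0.974, 0.001]
force: [-3.8, -1.0, 11.2]
finger_gap: -0.2
```

Call:
{"api": "send_rows", "payload": {"deltas": "0 0 0.01 0 0 0 0; 0 0 0.005 0 0 0 0; 0 0 0 0 0 0 0"}}

```text
time: 4.8
tool_pos: [463.1, 223.7, 105.6]
orientation: [0.001, 0.226, 0.974, 0.0]
force: [-11.7, -3.9, 24.9]
finger_gap: 0.2
```

It's on the stop: the force jumped to 25 N with under 1 mm of travel. I'll hold it there.

Call:
{"api": "send_rows", "payload": {"deltas": "0 0 0 0 0 0 0; 0 0 0 0 0 0 0; 0 0 0 0 0 0 0; 0 0 0 0 0 0 0; 0 0 0 0 0 0 0; 0 0 0 0 0 0 0; 0 0 0 0 0 0 0; 0 0 0 0 0 0 0; 0 0 0 0 0 0 0; 0 0 0 0 0 0 0"}}

```text
time: 5.8
tool_pos: [463.1, 223.7, 105.6]
orientation: [0.001, 0.226, 0.974, 0.0]
force: [-11.2, -3.9, 25.0]
finger_gap: 0.1
```

```bash
python3 - <<'E'
from h import *
o=get_obs(); print(o['time'],o['tool_pos'],o['force'])
p,d=camera("scene"); cv2.imwrite("pics/scene3.png",p)
E
```

```text
5.8 [463.10473664 223.71231104 105.6398863 ] [-11.24357286  -3.8675071   24.99566502]
```

View pics/scene3.png

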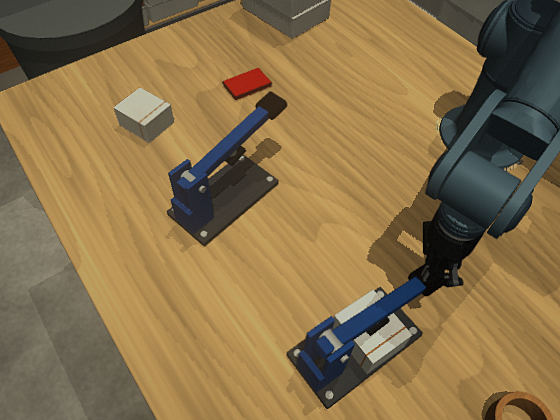

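The lever is down, with its pad end at about (425,285), and the box still stands under the stamp at (375,335). Now a slow, steady rise at about 30 mm/s.

Call:
{"api": "send_rows", "payload": {"deltas": "0 0 -0.007 0 0 0 0; 0 0 -0.012 0 0 0 0; 0 0 -0.015 0 0 0 0; 0 0 -0.015 0 0 0 0; 0 0 -0.015 0 0 0 0; 0 0 -0.015 0 0 0 0; 0 0 -0.015 0 0 0 0; 0 0 -0.015 0 0 0 0; 0 0 -0.015 0 0 0 0; 0 0 -0.015 0 0 0 0; 0 0 -0.015 0 0 0 0; 0 0 -0.015 0 0 0 0"}}

```text
time: 7.05
tool_pos: [461.1, 223.5, 136.1]
orientation: [-0.001, 0.226, 0.974, 0.0]
force: [-4.6, -0.5, 8.2]
finger_gap: -0.1
```

Call:
{"api": "send_rows", "payload": {"deltas": "0 0 -0.015 0 0 0 0; 0 0 -0.015 0 0 0 0; 0 0 -0.015 0 0 0 0; 0 0 -0.015 0 0 0 0; 0 0 -0.015 0 0 0 0; 0 0 -0.015 0 0 0 0; 0 0 -0.015 0 0 0 0; 0 0 -0.015 0 0 0 0; 0 0 -0.015 0 0 0 0; 0 0 -0.015 0 0 0 0; 0 0 -0.015 0 0 0 0; 0 0 -0.015 0 0 0 0"}}

```text
time: 8.25
tool_pos: [463.3, 223.5, 172.9]
orientation: [0.002, 0.226, 0.974, 0.001]
force: [3.7, -0.1, 3.8]
finger_gap: -0.1
```

Call:
{"api": "send_rows", "payload": {"deltas": "0 0 -0.015 0 0 0 0; 0 0 -0.013 0 0 0 0; 0 0 -0.012 0 0 0 0; 0 0 -0.012 0 0 0 0; 0 0 -0.012 0 0 0 0; 0 0 -0.012 0 0 0 0; 0 0 -0.012 0 0 0 0; 0 0 -0.012 0 0 0 0; 0 0 -0.02 0 0 0 0"}}

```text
time: 9.15
tool_pos: [460.0, 223.1, 193.9]
orientation: [-0.002, 0.226, 0.974, -0.001]
force: [-0.3, -0.4, -0.3]
finger_gap: 0.3
```

The contact force is zero and the lever is up. I'll lift clear and check.

Call:
{"api": "send_rows", "payload": {"deltas": "0 0 -0.05 0 0 0 0; 0 0 -0.1 0 0 0 0; 0 0 -0.1 0 0 0 0; 0.05 0.04 -0.05 0 0 0 0; 0.1 0.078 0 0 0 0 0; 0.1 0.078 0 0 0 0 0; 0.1 0.078 0 0 0 0 0; 0.1 0.078 0 0 0 0 0; 0.1 0.078 0 0 0 0 0; 0.05 0.04 0 0 0 0 0; 0 0 0 0 0 0 0; 0 0 0 0 0 0 0"}}

```text
time: 10.35
tool_pos: [395.0, 360.3, 255.0]
orientation: [-0.0, 0.226, 0.974, -0.0]
force: [0.8, 0.4, 0.3]
finger_gap: 0.1
```

```bash
python3 - <<'E'
from h import *
o=get_obs(); print(o['time'],o['tool_pos'],o['force'])
for n,roi in (("top",(110,170,280,320)),("scene",(410,470,230,285))):
    p,d=camera(n); cv2.imwrite(f"pics/{n}4.png",p); np.save(f"pics/{n}4.npy",d)
    for k in (1,4):
        p=cv2.imread(f"pics/{n}{k}.png"); d=np.load(f"pics/{n}{k}.npy"); b=p.astype(int)
        m=(b.max(2)<60)&((b.max(2)-b.min(2))<25); r=np.zeros(m.shape,bool); r[roi[2]:roi[3],roi[0]:roi[1]]=1
        X,_=pts(n,p,d,m&r); X=X[(X[:,2]>140)&(X[:,2]<215)]
        w=(b.min(2)>100)&((b.max(2)-b.min(2))<40); r[:]=0
        if n=="top": r[195:265,115:195]=1
        else: r[280:375,325:425]=1
        W,uv=pts(n,p,d,w&r); q=(W[:,2]>60)&(W[:,2]<90)
        print(n,k,"pad",len(X),X.mean(0).round(1),"box top",q.sum(),W[q].mean(0).round(1),W[q].min(0).round(1),W[q].max(0).round(1))
E
```

```text
10.35 [394.9517382  360.33847707 254.96391733] [0.75649542 0.40709222 0.28555539]
top 1 pad 752 [459.2 221.1 185.8] box top 1106 [585.6 220.9  76.3] [542.8 174.9  69.9] [632.9 280.6  83. ]
top 4 pad 750 [459.1 221.2 185.9] box top 1226 [587.  219.2  76.3] [542.8 174.7  70.5] [632.8 280.7  83.6]
scene 1 pad 793 [465.7 224.2 183.9] box top 1726 [593.5 238.6  75.5] [545.7 173.8  69.8] [636.3 279.9  80.3]
scene 4 pad 794 [465.5 224.4 183.8] box top 1730 [593.6 238.6  75.6] [545.  174.2  70.7] [636.7 279.5  80.2]
```

View pics/scene4.png

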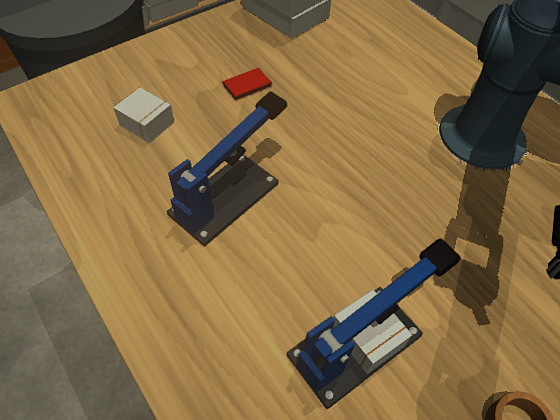

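The pad is back at (438,257), the box at (375,335) hasn't moved, the empty press is untouched and the robot is clear.

```bash
python3 -c "
from station import *
print(finish_job())"
```

```text
the job is handed in; nothing more can be done
None
```

The box is stamped, and I handed the job in at about 10.5 s of the 32 s allowed. The hand-in gives no verdict, so the results below are my own measurements.

- **Press down:** I pushed the handle down with the shut fingers until it met its stop. The TCP stopped at 105.6 mm and the force rose from 11 to 25 N. I held it there for a little over a second.
- **Rise:** I raised the handle at about 30 mm/s, taking roughly 3 s. At the readings taken between moves the spring force on the fingers fell from 8 N to 4 N, then to zero at the top. I have no direct reading of the lever's speed.
- **Final checks, both cameras before and after:** The handle pad is within 0.3 mm of its starting position, so the arm is fully up.
    - **Box:** Its edges match within about 1 mm. In the top view its mean position differs by about 2 mm, but more of the box was visible in the second picture.
    - **Empty press:** It looks unchanged in the picture; I didn't measure it.
    - **Robot:** It stands clear, with under 1 N on the tool.

No check failed.

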